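Uncap the white reference and hold the colour reading head over it

TASK

Lift the loose dust cap off the white reference tile and set it down flat in the shallow round dish beside the cradle. Then take the reading head out of its cradle, carry it over the row of three bottles without disturbing them, and finish still holding it upright about a centimetre above the tile, centred over it, its long side in line with the block's long side, and not touching.

Things in the scene. Friction and masses are not known exactly. Their poses are not given: they have to be found in the camera images.
- ref_block: rectangular aluminium plate fixed to the worktop, 66 (its x) x 92 (its y) x 14 high, with a round steel boss in the middle, 52 in diameter and 8 higher than the plate; the boss top carries a white tile 40 in diameter. Origin: centre of the underside, on the worktop. Its y axis is its long side.
- tile (a point): centre of the white tile's upper face, 22 above the worktop, in the middle of the boss (under the dust cap at the start); axes as the block's
- dust_cap: loose grey plastic dust cap, 50 g: a round lid 62 in diameter and 13 high, open below, with a round grip knob 26 in diameter and 24 high on top (37 high in all). It sits loosely over the boss (55 bore, 9 deep) with its lower rim within 1 of the plate, 14 above the worktop. Origin: centre of its lower rim, z up
- cap_knob (a point): point on the cap's axis half way up its knob, 25 above the cap's lower rim, to grip it from above with closed fingers about 26 apart
- cap_holder: cap dish: round white dish fixed to the worktop, 82 outside diameter, 72 inside diameter, 10 high, floor 4 thick. Origin: centre of the underside
- holder_floor (a point): centre of the dish's inner floor, 4 above the worktop; the cap stands here on its lower rim, knob up
- cradle: cradle: grey plastic base plate 60 (its x) x 70 (its y) fixed to the worktop, with an open pocket 50 x 60 outside, 36 x 46 inside, rim 24 above the worktop, pocket floor 7 above it. Origin: centre of the underside. Cradle and cap dish stand side by side beyond the bottles, in either order
- head: hand-held colour reading head, 220 g, standing upright nose down and loose in the cradle's pocket. Grey nose 30 (its x) x 40 (its y) from 0 to 26 above its lower end; white body with rounded edges 36 (x) x 56 (y) from 26 to 110. Grip the white body across its 36 width (closing along its x), from above. Origin: centre of the nose's lower face, z up; y is its long side
- nose (a point): centre of the nose's lower face, where the reading window (22 in diameter) is; axes as the head's; this is the point to hold over the tile
- bottle_a: loose reagent bottle, 51 in diameter, 100 high, standing at the near end of the row of three. Origin: centre of the underside
- bottle_b: loose reagent bottle, 58 in diameter, 106 high, in the middle of the row. Origin: centre of the underside
- bottle_c: loose reagent bottle, 61 in diameter, 100 high, at the far end of the row. Origin: centre of the underside
There are look-alikes about, which are no part of the job. Leave any yellow look-alike of the bottle_c alone.

How it is judged:
By the outcome, as a careful person would: the job done as asked, in the order asked, and still so for the second after the job is handed in, while the arm keeps its last pose, push and grip.
It also fails if it takes over 64 s, if anything falls off the work surface, if the arm or the gripper's body presses on something with over 40 N, if the wrist force passes 120 N, or if a joint passes its speed limit or range.

ROBOT

A 6-joint arm with a two-finger parallel gripper is mounted at the origin on a cart in front of the work surface, level with it; the furniture and walls round the work are solid. World frame = base frame: x ahead of the robot, y to its left, z up, the work surface at z = 0. Lengths are in m, angles in rad, forces in N, time in s.
With the tool pointing down it reaches from about 0.325 to 0.9 m from the base axis. Payload 3.5 kg.
Tool frame: the origin (TCP) lies on the centre line of the jaws, within the pads' length; the fingertips stand 25 mm ahead of it and the grasp point (between the pads) lies 6 mm ahead of it; z points along the fingers, y is the line along which they close (so a half turn about z gives the same grasp; the last joint's range is limited). The gripper opens to 85 mm and grips with 20 to 120 N. Pads are 22 mm wide; open, the fingers measure 114 mm over their backs; the gripper's body (76 mm by 85 mm) begins 54 mm behind the grasp point. The pads swing forward as they close: fully open they stand 13 mm farther back than shut.
Start: joints at [-1.301, 0.276, -0.026, 1.268, 0, 1.467], TCP at [0.228, -0.582, 0.256] pointing down, gripper open.
Joint ranges: [-3.12, 3.12], [-0.85, 1.88], [-1.08, 1.24], [-1.95, 2.15], [-1.57, 1.53], [-3.14, 3.14]. Speed limits (rad/s): [2.57, 2.57, 3.14, 3.14, 3.14, 3.14].

INTERFACE

Orientations are given as a 3x3 rotation matrix whose columns are the frame's x, y, z axes.
In Python, from station import readout, optics, workorder gives the robot as it stands. The module is installed in compiled form; this text tells all that it offers.
- The arm moves only by the tool drive_tool, never from a script. Its argument "motion" is a list of rows, each a list of 7 numbers: the opening, from -1 (shut) to 1 (fully open), then the shift along the tool's x, y, z in m, then the turn, a rotation vector about the tool's x, y, z in rad. A call has 1 to 8 rows; each row shifts and turns the commanded pose from where the row before left it, along the tool's axes as they then stand; what a row does not reach is not made up. A row lasts 1/10 s, in which the tool goes at most 50 mm and 8.59 degrees, less where a joint would pass 70% of its speed; a pose out of reach is approached as far as the arm can. A call with a gripper value outside its range is refused whole. The fingers move at their own pace and stop on an object; the grip force is fixed at half the most. Time passes only in rows, so rows that do not move let the fingers close. It gives the time, the measured TCP pose, the force, the opening and the grip force at its end, in the units of the state.
- readout.state(): the state, without advancing time (a new reading comes with each control period).
- optics.capture(name): name is "side" or "top"; returns (picture, depth): 480x640x3 uint8, red, green, blue; 480x640 float32, m along the optical axis (not along the pixel's ray), 0 where there is no reading.
- optics.get_calibration(name): a dict with "camera_matrix" (3x3 intrinsics, pixels), "position" and "orientation" of the camera in the world. Camera axes: x right, y down, z forward; pixel columns grow to the right and rows downward; lengths in m; the calibration is good to about 2 mm. A picture is of the moment at which its call begins. get_calibration takes no time and is no camera call.
- workorder.close_job(): hands the job in; it is judged then, once.
The state is a dict: "time": time; "joint_pos": joint angles; "joint_velocities": joint speeds; "tau": joint torques, N m; "ee_pos": TCP position; "orientation": TCP orientation; "force": force on the tool from outside, world axes, zero at the start; "moment": the same for the moment, N m; "finger_gap": opening from 0.0 (shut) to 1.0 (fully open); "grasp_force": force on a finger pad.
Only numpy, scipy, OpenCV 4.12 (cv2) and the standard library are available. Lean on these libraries where they do the work, as an engineer would, in place of code of your own. Each camera call takes 0.05 s, during which the arm holds its last target. There are 200 camera calls.

## Working session

There is one attempt and no reset: what is moved stays moved. The work goes in short steps, Python scripts to look and compute and a tool call to move; the robot and the scene stay as the last step left them, time stands still between calls to the robot, and variables do not carry over. Pictures are saved under pics/ and viewed, at most 10 in all, crops included, and the job is handed in when it is done.

Besides the shell and the picture viewer there is one more tool, called after "Call:" as a command line: name --pt "numbers of a row" for each row, then --argument value for the rest. drive_tool: Moves the arm, as the interface text tells. Its arguments: {"type":"object","properties":{"motion":{"type":"array"}},"required":["motion"]}

```bash
mkdir -p pics
cat > h.py <<'E'
import numpy as np, cv2
from station import readout, optics, workorder
def cap(n,save=None):
    p,d=optics.capture(n)
    if save: cv2.imwrite('pics/'+save,p[:,:,::-1])
    c=optics.get_calibration(n);K=np.array(c['camera_matrix']);R=np.array(c['orientation']);t=np.array(c['position'])
    v,u=np.mgrid[:480,:640]
    P=np.stack([(u-K[0,2])/K[0,0]*d,(v-K[1,2])/K[1,1]*d,d],-1)@R.T+t
    P[d==0]=np.nan
    return p,d,P
E
python3 - <<'E'
from h import *
for n in('top','side'):
    p,d,P=cap(n,n+'0.png'); np.savez(n+'0.npz',p=p,P=P)
    c=optics.get_calibration(n);print(n,c)
s=readout.state();print(s)
E
```

```text
top {'camera_matrix': array([[456.60320583,   0.        , 321.75388979],
       [  0.        , 456.60320583, 244.00146908],
       [  0.        ,   0.        ,   1.        ]]), 'position': array([ 0.4264646 , -0.1709263 ,  0.91534593]), 'orientation': array([[ 0.02126196, -0.9872628 ,  0.15767083],
       [-0.99910439, -0.02675258, -0.03278292],
       [ 0.03658346, -0.15683259, -0.98694741]])}
side {'camera_matrix': array([[535.58194791,   0.        , 314.26275456],
       [  0.        , 535.58194791, 240.56886983],
       [  0.        ,   0.        ,   1.        ]]), 'position': array([-0.04777924, -0.35029797,  0.63611733]), 'orientation': array([[ 0.26001303, -0.65510527,  0.70938728],
       [-0.96545993, -0.18911569,  0.17922718],
       [ 0.0167436 , -0.73148639, -0.68165043]])}
{'time': 0.1, 'joint_pos': array([-1.30139569e+00,  2.77042295e-01, -2.77271570e-02,  1.26802081e+00,
       -2.06084767e-05,  1.46738204e+00]), 'joint_velocities': array([ 0.00069731, -0.00242496,  0.0032301 , -0.00137389, -0.0006806 ,
        0.00040116]), 'tau': array([ 4.15526779e-05, -4.46707785e+01,  2.96128786e+01,  8.49050033e-03,
       -8.81295523e-05, -7.00567966e-06]), 'ee_pos': array([ 0.22745095, -0.58143993,  0.25528838]), 'orientation': array([[ 9.31305777e-01,  3.64237899e-01, -5.50559161e-04],
       [ 3.64238267e-01, -9.31303823e-01,  1.91653269e-03],
       [ 1.85335987e-04, -1.98541268e-03, -9.99998012e-01]]), 'force': array([-0.28042627,  0.62581654,  0.69958427]), 'moment': array([ 0.0142285 , -0.00451517, -0.0298005 ]), 'grasp_force': 0.0, 'finger_gap': 1.0003956009632666}
```

View pics/top0.png

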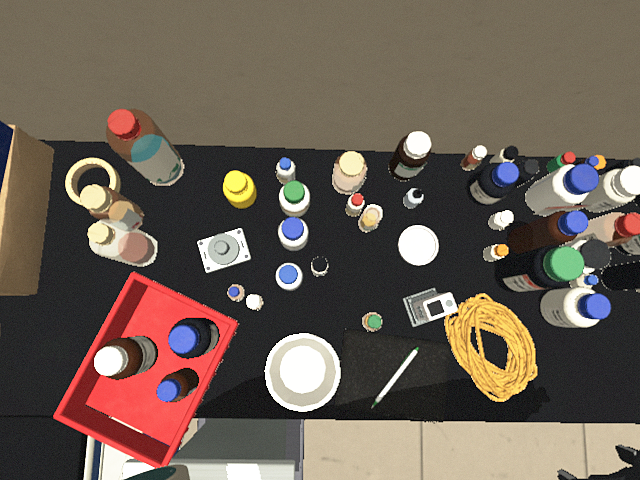

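View pics/side0.png

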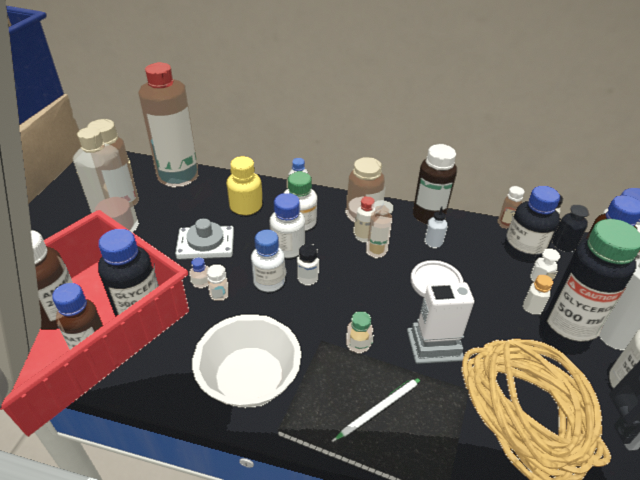

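Top view: block with grey cap at (223,250), dish at (418,245), head in cradle at (435,307), bottles a/b/c at (289,277), (292,233), (294,197). 
Possible look-alikes are the bowl (302,372) for the dish, the tape ring (92,182), and the yellow bottle (240,190) for bottle_c. By size and position the white plate at (418,245) is the dish. I'll check this with a crop and a cloud fit.

```bash
cat > m.py <<'E'
from h import *
def near(P,c,r): return P[np.hypot(P[...,0]-c[0],P[...,1]-c[1])<r]
def rect(Q): 
    (c,s,a)=cv2.minAreaRect((Q[:,:2]*1000).astype(np.float32)); return np.round(c,1),np.round(s,1),round(a,1),len(Q)
def circ(Q):
    c,r=cv2.minEnclosingCircle((Q[:,:2]*1000).astype(np.float32)); return np.round(c,1),round(r,1),len(Q)
E
python3 - <<'E'
from m import *
T=np.load('top0.npz');S=np.load('side0.npz')
A=T['P'];B=S['P'];p=T['p']
px=dict(cap=(223,248),dish=(418,245),head=(445,303),a=(289,275),b=(292,230),c=(294,190))
for k,(u,v) in px.items(): print(k,np.round(A[v,u],4))
spx=dict(cap=(204,227),dish=(436,280),head=(450,292),a=(267,240),b=(287,205),c=(299,183))
for k,(u,v) in spx.items(): print('side',k,np.round(B[v,u],4))
z=lambda Q,a,b:Q[(Q[:,2]>a)&(Q[:,2]<b)]
for n,P in(('top',A),('side',B)):
    c=A[248,223];Q=near(P,c,.065)
    print(n,'plate',rect(z(Q,.009,.018)),'lid',circ(z(Q,.022,.031)),'knob',circ(z(Q,.045,.06)),np.nanmax(Q[:,2]))
    Q=near(P,A[245,418],.045);print('dish',circ(z(Q,.007,.02)),rect(z(Q,.007,.02)),'floor z',np.median(z(Q,0.001,.007)[:,2]))
    Q=near(P,A[303,445],.06);print('headtop',rect(z(Q,.108,.125)),'rim',rect(z(Q,.018,.03)),'base',rect(z(Q,.003,.03)), 'zmax',np.nanmax(Q[:,2]))
    for k in'abc':
        u,v=px[k];Q=near(P,A[v,u],.03);zm=np.nanmax(Q[:,2]);print(k,zm,'captop',circ(z(Q,zm-.006,zm+.01)))
a=cv2.resize(p[215:285,180:310],None,fx=4,fy=4,interpolation=2);b=cv2.resize(p[215:340,385:485],None,fx=2.24,fy=2.24)
o=np.zeros((280,800,3),np.uint8);o[:,:520]=a;o[:b.shape[0],530:530+b.shape[1]]=b
cv2.imwrite('pics/crop1.png',o[:,:,::-1])
E
```

```text
cap [ 0.5516 -0.0123  0.052 ]
dish [ 0.5752 -0.3973  0.0046]
head [ 0.4552 -0.4158  0.1169]
a [ 0.4991 -0.1407  0.1001]
b [ 0.58   -0.1437  0.1053]
c [ 0.6565 -0.1447  0.0979]
side cap [ 0.5427 -0.0142  0.0508]
side dish [ 0.5744 -0.3971  0.004 ]
side head [ 0.4461 -0.4083  0.1178]
side a [ 0.491  -0.1428  0.1011]
side b [ 0.5698 -0.1491  0.1068]
side c [ 0.6371 -0.149   0.101 ]
top plate (array([553.2,  -5.4]), array([66.4, 92.3]), 19.7, 725) lid (array([553.1,  -6.4]), 30.9, 614) knob (array([553. ,  -6.7]), 12.8, 144) 0.05365279988218563
dish (array([ 574.2, -395.5]), 41.2, 268) (array([ 574.2, -395.8]), array([80.3, 80.6]), 55.0, 268) floor z 0.003374369633970642
headtop (array([ 448.9, -406.8]), array([36.1, 55.9]), 20.5, 648) rim (array([ 447.1, -421.6]), array([106.5,  68.8]), 82.8, 297) base (array([ 452.2, -419.7]), array([111.1,  95.3]), 78.4, 626) zmax 0.12073632218995956
a 0.1031090189506565 captop (array([ 500.9, -137.7]), 17.0, 257)
b 0.10825391235758819 captop (array([ 584.4, -143.4]), 20.2, 360)
c 0.10330962455526183 captop (array([ 654.5, -143.3]), 19.8, 311)
side plate (array([549.9,  -8. ]), array([68.3, 92.9]), 20.1, 779) lid (array([550.9,  -9.1]), 32.1, 581) knob (array([550.3,  -9.2]), 12.9, 151) 0.05415398587989939
dish (array([ 572.2, -397.3]), 41.6, 313) (array([ 580.4, -391.4]), array([61.2, 82.3]), 36.7, 313) floor z 0.004852547467337709
headtop (array([ 445.5, -408.1]), array([37.1, 55.2]), 21.0, 1035) rim (array([ 433.7, -421.1]), array([103.6,  47.5]), 83.4, 759) base (array([ 447.5, -417.4]), array([ 94.4, 115.8]), 8.1, 1474) zmax 0.12042715235752932
a 0.1026839682950057 captop (array([ 497.4, -140.1]), 17.7, 305)
b 0.10907350388869519 captop (array([ 581.7, -146.2]), 20.9, 334)
c 0.10308713993447038 captop (array([ 652.7, -146. ]), 21.2, 282)
```

View pics/crop1.png

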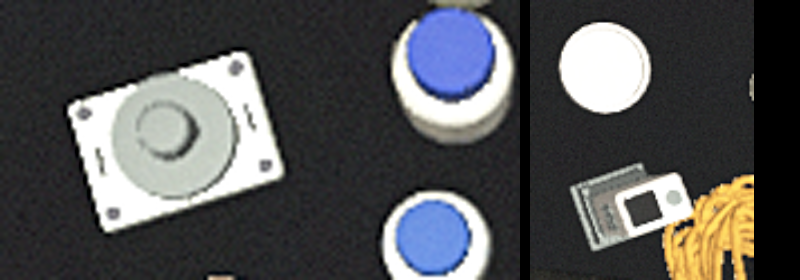

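The crop shows the capped block, centred at (157,130) in the crop, the dish at (605,68), and the head standing in its cradle at (655,205). The measured sizes match the description: plate 66x92 at about 20°, lid radius 31, dish radius 41, head 36x56 at about 20.7°. 
Turning the tool first.

Call:
drive_tool --pt "1 0 0 0 0 0 -0.14" --pt "1 0 0 0 0 0 -0.14" --pt "1 0 0 0 0 0 -0.14" --pt "1 0 0 0 0 0 -0.14" --pt "1 0 0 0 0 0 -0.14" --pt "1 0 0 0 0 0 -0.14" --pt "1 0 0 0 0 0 -0.14" --pt "1 0 0 0 0 0 -0.14"

```text
time: 0.9
ee_pos: [0.2275, -0.5816, 0.2556]
orientation: [[0.072, 0.997, -0.0], [0.997, -0.072, 0.001], [0.001, -0.0, -1.0]]
force: [-0.5, -0.2, 0.1]
finger_gap: 1.001
grasp_force: 0.0
```

Call:
drive_tool --pt "0.3 0 0 0 0 0 -0.14" --pt "0.3 0 0 0 0 0 -0.14" --pt "0.3 0 0 0 0 0 -0.14" --pt "0.3 0 0 0 0 0 -0.007"

```text
time: 1.3
ee_pos: [0.2275, -0.5817, 0.2557]
orientation: [[-0.342, 0.94, -0.0], [0.94, 0.342, 0.001], [0.001, 0.0, -1.0]]
force: [0.7, -0.1, 0.2]
finger_gap: 0.652
grasp_force: 0.0
```

Call:
drive_tool --pt "0.3 0.027 0.031 0 0 0 0" --pt "0.3 0.027 0.031 0 0 0 0" --pt "0.3 0.027 0.031 0 0 0 0" --pt "0.3 0.027 0.031 0 0 0 0" --pt "0.3 0.027 0.031 0 0 0 0" --pt "0.3 0.027 0.031 0 0 0 0" --pt "0.3 0.027 0.031 0 0 0 0" --pt "0.3 0.027 0.031 0 0 0 0"

```text
time: 2.1
ee_pos: [0.3872, -0.2926, 0.2562]
orientation: [[-0.339, 0.941, 0.0], [0.941, 0.339, 0.0], [0.0, 0.0, -1.0]]
force: [1.1, -0.6, -0.2]
finger_gap: 0.654
grasp_force: 0.0
```

Call:
drive_tool --pt "0.3 0.027 0.031 0 0 0 0" --pt "0.3 0.027 0.031 0 0 0 0" --pt "0.3 0.027 0.031 0 0 0 0" --pt "0.3 0.027 0.031 0 0 0 0" --pt "0.3 0.027 0.031 0 0 0 0" --pt "0.3 0.027 0.031 0 0 0 0" --pt "0.3 0.027 0.031 0 0 0 0" --pt "0.3 0 0 0 0 0 0"

```text
time: 2.9
ee_pos: [0.5277, -0.0389, 0.2561]
orientation: [[-0.344, 0.939, 0.001], [0.939, 0.344, 0.001], [0.001, 0.001, -1.0]]
force: [0.3, -0.4, -0.8]
finger_gap: 0.649
grasp_force: 0.0
```

Call:
drive_tool --pt "0.3 0.0105 0.0167 0 0 0 0" --pt "0.3 0.0102 0.0167 0.02 0 0 0" --pt "0.3 0 0 0.04 0 0 0" --pt "0.3 0 0 0.04 0 0 0" --pt "0.3 0 0 0.04 0 0 0" --pt "0.3 0 0 0.02 0 0 0" --pt "0.3 0 0 0 0 0 0"

```text
time: 3.6
ee_pos: [0.5464, -0.0118, 0.0925]
orientation: [[-0.339, 0.941, -0.009], [0.941, 0.339, 0.001], [0.004, -0.008, -1.0]]
force: [-0.7, 0.5, 0.4]
finger_gap: 0.651
grasp_force: 0.0
```

Call:
drive_tool --pt "0.3 0 0 0.02 0 0 0" --pt "0.3 0 0 0.01 0 0 0" --pt "0.3 0 0 0.008 0 0 0" --pt "0.3 0 0 0 0 0 0" --pt "0.3 0 0 0 0 0 0"

```text
time: 4.1
ee_pos: [0.5509, -0.0118, 0.059]
orientation: [[-0.342, 0.94, 0.001], [0.94, 0.342, -0.0], [-0.0, 0.001, -1.0]]
force: [0.2, 0.5, 0.3]
finger_gap: 0.65
grasp_force: 0.0
```

Run:
```python
from h import *
p,d,P=cap('side'); q,_,_=cap('top')
o=np.hstack([cv2.resize(p[120:280,130:290],None,fx=2.5,fy=2.5),cv2.resize(q[170:330,150:310],None,fx=2.5,fy=2.5)])
cv2.imwrite('pics/g1.png',o[:,:,::-1]); print(readout.state()['ee_pos'])
```

```text
[ 0.55117427 -0.01171509  0.05924583]
```

View pics/g1.png

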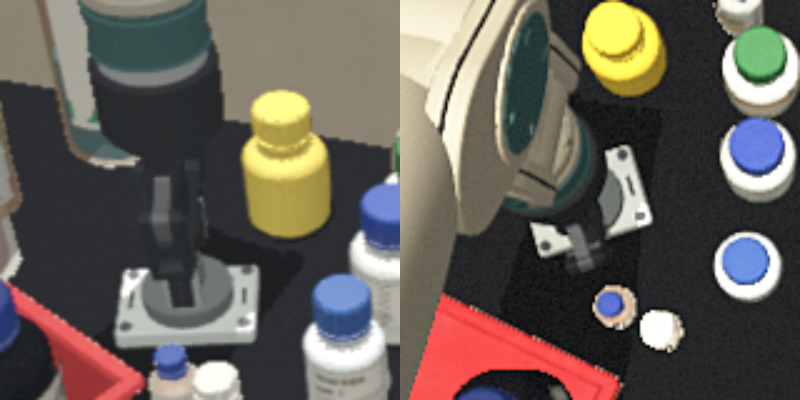

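The picture shows the fingers straddling the knob, at about (183,270) in the left crop, clear of the lid. I'll correct x by 3.5 mm and close.

Call:
drive_tool --pt "0.3 0.0035 0.001 0 0 0 0" --pt "0.3 0 0 0 0 0 0" --pt "-1 0 0 0 0 0 0" --pt "-1 0 0 0 0 0 0" --pt "-1 0 0 0 0 0 0" --pt "-1 0 0 0 0 0 0" --pt "-1 0 0 0 0 0 0" --pt "-1 0 0 0 0 0 0"

```text
time: 5.0
ee_pos: [0.5513, -0.0077, 0.0589]
orientation: [[-0.342, 0.94, 0.002], [0.94, 0.342, 0.001], [-0.0, 0.002, -1.0]]
force: [3.0, 3.0, 3.5]
finger_gap: 0.277
grasp_force: 59.1
```

Call:
drive_tool --pt "-1 0 0 -0.005 0 0 0" --pt "-1 0 0 -0.01 0 0 0" --pt "-1 0 0 -0.02 0 0 0" --pt "-1 0 0 -0.03 0 0 0" --pt "-1 0 0 -0.035 0 0 0" --pt "-1 0 0 -0.035 0 0 0" --pt "-1 0 0 -0.03 0 0 0" --pt "-1 0 0 0 0 0 0"

```text
time: 5.8
ee_pos: [0.5519, -0.0088, 0.2278]
orientation: [[-0.342, 0.94, 0.006], [0.94, 0.342, -0.003], [-0.004, 0.005, -1.0]]
force: [1.0, 0.1, -0.7]
finger_gap: 0.276
grasp_force: 59.7
```

Call:
drive_tool --pt "-1 -0.037 -0.0112 0 0 0 0" --pt "-1 -0.037 -0.0112 0 0 0 0" --pt "-1 -0.037 -0.0112 0 0 0 0" --pt "-1 -0.037 -0.0112 0 0 0 0" --pt "-1 -0.037 -0.0112 0 0 0 0" --pt "-1 -0.037 -0.0112 0 0 0 0" --pt "-1 -0.037 -0.0112 0 0 0 0" --pt "-1 -0.037 -0.0112 0 0 0 0"

```text
time: 6.6
ee_pos: [0.5651, -0.3178, 0.2213]
orientation: [[-0.342, 0.94, -0.005], [0.94, 0.342, 0.002], [0.003, -0.004, -1.0]]
force: [-0.0, -0.6, 0.8]
finger_gap: 0.278
grasp_force: 59.7
```

Call:
drive_tool --pt "-1 -0.037 -0.0112 0 0 0 0" --pt "-1 -0.037 -0.0112 0 0 0 0" --pt "-1 0 0 0.03 0 0 0" --pt "-1 0 0 0.04 0 0 0" --pt "-1 0 0 0.04 0 0 0" --pt "-1 0 0 0.02 0 0 0" --pt "-1 0 0 0 0 0 0" --pt "-1 0 0 0 0 0 0"

```text
time: 7.4
ee_pos: [0.5702, -0.3934, 0.0922]
orientation: [[-0.342, 0.94, -0.003], [0.94, 0.342, 0.002], [0.003, -0.002, -1.0]]
force: [0.7, 0.7, 0.3]
finger_gap: 0.276
grasp_force: 59.7
```

Run:
```python
from m import *
p,d,P=cap('side'); q,_,T=cap('top')
e=readout.state()['ee_pos'];print(e)
for n,X in(('side',P),('top',T)):
    Q=near(X,e,.05)
    for lo in np.arange(.02,.07,.006):
        z=Q[(Q[:,2]>=lo)&(Q[:,2]<lo+.006)]
        if len(z)>20:print(n,round(lo,3),circ(z))
a,b=p[200:360,350:510],q[160:320,340:500]
o=np.hstack([cv2.resize(a,None,fx=2.5,fy=2.5),cv2.resize(b,None,fx=2.5,fy=2.5)])
cv2.imwrite('pics/g2.png',o[:,:,::-1])
```

```text
[ 0.57212573 -0.39470366  0.09494671]
side 0.044 (array([ 556.2, -390.8]), 27.4, 27)
side 0.05 (array([ 563.6, -393.2]), 30.3, 118)
side 0.056 (array([ 568.4, -393.3]), 32.1, 536)
side 0.062 (array([ 566.5, -393.5]), 29.9, 105)
side 0.068 (array([ 567.4, -392.1]), 20.5, 29)
top 0.056 (array([ 583.7, -372.5]), 19.8, 75)
top 0.062 (array([ 584.9, -373.4]), 18.5, 23)
```

View pics/g2.png

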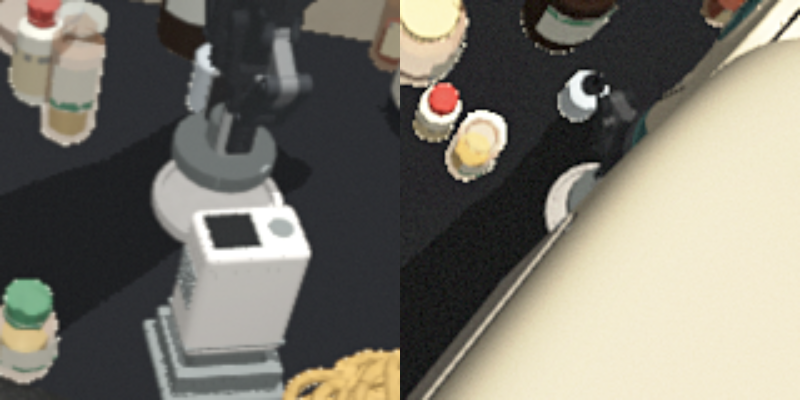

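The cap hangs level over the dish, lid at (223,150) in the left crop. It needs about 1.5 mm in +x and 2.5 mm in -y. Lowering.

Call:
drive_tool --pt "-1 -0.0028 0.0006 0.01 0 0 0" --pt "-1 0 0 0.015 0 0 0" --pt "-1 0 0 0.01 0 0 0" --pt "-1 0 0 0.004 0 0 0" --pt "-1 0 0 0 0 0 0" --pt "-1 0 0 0 0 0 0" --pt "-1 0 0 0 0 0 0"

```text
time: 8.2
ee_pos: [0.5734, -0.3967, 0.0549]
orientation: [[-0.342, 0.94, 0.001], [0.94, 0.342, -0.001], [-0.001, 0.001, -1.0]]
force: [-0.2, -1.0, -0.4]
finger_gap: 0.277
grasp_force: 59.7
```

Call:
drive_tool --pt "-1 0 0 0.003 0 0 0" --pt "-1 0 0 0.0015 0 0 0" --pt "-1 0 0 0.001 0 0 0" --pt "-1 0 0 0 0 0 0" --pt "-1 0 0 0 0 0 0"

```text
time: 8.7
ee_pos: [0.5729, -0.3964, 0.049]
orientation: [[-0.342, 0.94, 0.0], [0.94, 0.342, -0.0], [-0.0, 0.0, -1.0]]
force: [-0.2, 0.5, 0.5]
finger_gap: 0.272
grasp_force: 59.8
```

Call:
drive_tool --pt "-1 0 0 0.0008 0 0 0" --pt "-1 0 0 0 0 0 0" --pt "0.2 0 0 0 0 0 0" --pt "0.2 0 0 0 0 0 0" --pt "0.2 0 0 0 0 0 0" --pt "0.2 0 0 0 0 0 0" --pt "0.2 0 0 -0.01 0 0 0" --pt "0.2 0 0 -0.03 0 0 0"

```text
time: 9.5
ee_pos: [0.5706, -0.3945, 0.0851]
orientation: [[-0.342, 0.94, -0.006], [0.94, 0.342, 0.005], [0.007, -0.004, -1.0]]
force: [0.6, -0.4, -0.6]
finger_gap: 0.6
grasp_force: 0.0
```

Call:
drive_tool --pt "0.5 0 0 -0.04 0 0 0" --pt "0.5 0 0 -0.04 0 0 0" --pt "0.5 0 0 -0.04 0 0 0" --pt "0.5 0 0 0 0 0 0" --pt "0.5 0 0 0 0 0 0"

```text
time: 10.0
ee_pos: [0.5739, -0.3971, 0.2106]
orientation: [[-0.342, 0.94, 0.003], [0.94, 0.342, -0.003], [-0.004, 0.002, -1.0]]
force: [1.4, -0.2, 0.1]
finger_gap: 0.752
grasp_force: 0.0
```

Run:
```python
from m import *
p,d,P=cap('side','s3.png')
print(readout.state()['ee_pos'],readout.state()['force'])
z=lambda Q,a,b:Q[(Q[:,2]>a)&(Q[:,2]<b)]
Q=near(P,(.573,-.3965),.05)
print('lid',circ(z(Q,.012,.021)),'z',np.median(z(Q,.012,.03)[:,2]),'knob',circ(z(Q,.036,.05)))
Q=near(P,(.446,-.408),.06);h=z(Q,.108,.125);print('head',rect(h),np.median(h[:,2]))
# plane tilt of head top
A=np.c_[h[:,:2]-h[:,:2].mean(0),np.ones(len(h))];print(np.linalg.lstsq(A,h[:,2],rcond=None)[0])
```

```text
[ 0.57286485 -0.39633932  0.20844277] [-0.75525078 -0.56386226 -0.54429772]
lid (array([ 571.3, -397.4]), 40.0, 510) z 0.01791243034826795 knob (array([ 571.5, -398.1]), 13.7, 178)
head (array([ 446.1, -408.1]), array([37.6, 55.3]), 20.6, 1041) 0.11728295483726614
[0.11943536 0.01869272 0.11640096]
```

View pics/s3.png

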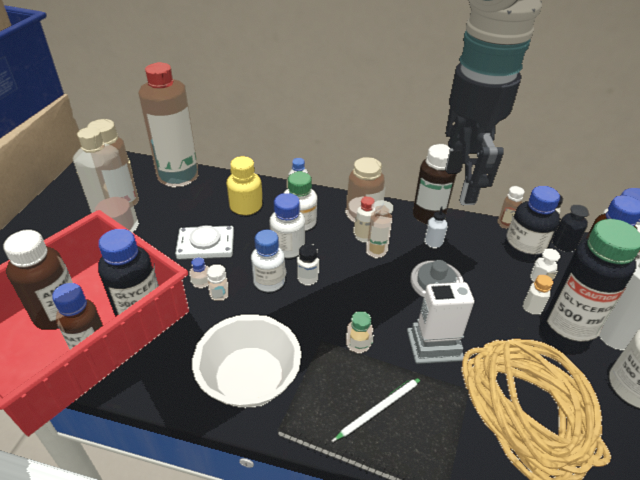

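The cap sits flat in the dish, knob at (439,272), and the tile shows at (206,237). The head is at (450,310). Moving above the head.

Call:
drive_tool --pt "0.6 0.0082 -0.0304 0 0 0 0" --pt "0.6 0.0082 -0.0304 0 0 0 0" --pt "0.6 0.0082 -0.0304 0 0 0 0" --pt "0.6 0.0082 -0.0304 0 0 0 0" --pt "0.6 0 0 0 0 0 0" --pt "0.6 0 0 0 0 0 0" --pt "0.6 0 0 0 0 0 0"

```text
time: 10.75
ee_pos: [0.4478, -0.4068, 0.2071]
orientation: [[-0.342, 0.94, -0.0], [0.94, 0.342, 0.001], [0.001, -0.0, -1.0]]
force: [0.3, -1.0, 0.8]
finger_gap: 0.803
grasp_force: 0.0
```

Run:
```python
from m import *
for f in('top0.npz','side0.npz'):
    P=np.load(f)['P'];Q=near(P,(.447,-.4075),.035)
    y=np.deg2rad(20.5);B=np.array([[np.cos(y),np.sin(y)],[-np.sin(y),np.cos(y)]])
    L=(Q[:,:2]-(.447,-.4075))@B.T
    m=(abs(L[:,0])<.012)&(abs(L[:,1])<.022)&(Q[:,2]>.108)
    A=np.c_[L[m],np.ones(m.sum())];print(f,m.sum(),np.linalg.lstsq(A,Q[m,2],rcond=None)[0])
print(readout.state()['ee_pos'])
```

```text
top0.npz 343 [0.00437778 0.00625318 0.1164572 ]
side0.npz 472 [-4.69560096e-03 -3.92206940e-05  1.18116396e-01]
[ 0.44784753 -0.40684283  0.20709077]
```

Call:
drive_tool --pt "0.6 0 0 0.035 0 0 0" --pt "0.6 0 0 0.035 0 0 0" --pt "0.6 0 0 0.025 0 0 0" --pt "0.6 0 0 0.015 0 0 0" --pt "0.6 0 0 0.007 0 0 0" --pt "0.6 0 0 0 0 0 0" --pt "0.6 0 0 0 0 0 0"

```text
time: 11.45
ee_pos: [0.4485, -0.4079, 0.0922]
orientation: [[-0.342, 0.94, 0.001], [0.94, 0.342, -0.002], [-0.002, 0.001, -1.0]]
force: [0.8, -0.1, 0.6]
finger_gap: 0.803
grasp_force: 0.0
```

Call:
drive_tool --pt "-1 0 0 0 0 0 0" --pt "-1 0 0 0 0 0 0" --pt "-1 0 0 0 0 0 0" --pt "-1 0 0 0 0 0 0" --pt "-1 0 0 0 0 0 0" --pt "-1 0 0 0 0 0 0"

```text
time: 12.05
ee_pos: [0.448, -0.4081, 0.0924]
orientation: [[-0.342, 0.94, 0.001], [0.94, 0.342, -0.002], [-0.002, 0.001, -1.0]]
force: [-0.5, 0.6, 6.5]
finger_gap: 0.414
grasp_force: 60.5
```

Call:
drive_tool --pt "-1 0 0 -0.004 0 0 0" --pt "-1 0 0 -0.01 0 0 0" --pt "-1 0 0 -0.02 0 0 0" --pt "-1 0 0 -0.03 0 0 0" --pt "-1 0 0 -0.04 0 0 0" --pt "-1 0 0 -0.04 0 0 0" --pt "-1 0 0 -0.03 0 0 0" --pt "-1 0 0 0 0 0 0"

```text
time: 12.85
ee_pos: [0.4495, -0.4093, 0.271]
orientation: [[-0.342, 0.94, 0.007], [0.94, 0.342, -0.008], [-0.009, 0.004, -1.0]]
force: [0.8, -0.1, -2.3]
finger_gap: 0.416
grasp_force: 60.3
```

Run:
```python
from m import *
p,d,P=cap('side','s4.png')
s=readout.state();print(s['ee_pos'],s['force'],s['finger_gap'],s['grasp_force'])
```

```text
[ 0.44847145 -0.40816424  0.26779581] [-1.17358613 -0.06238345 -2.99521975] 0.41066517857301005 60.278191566467285
```

View pics/s4.png

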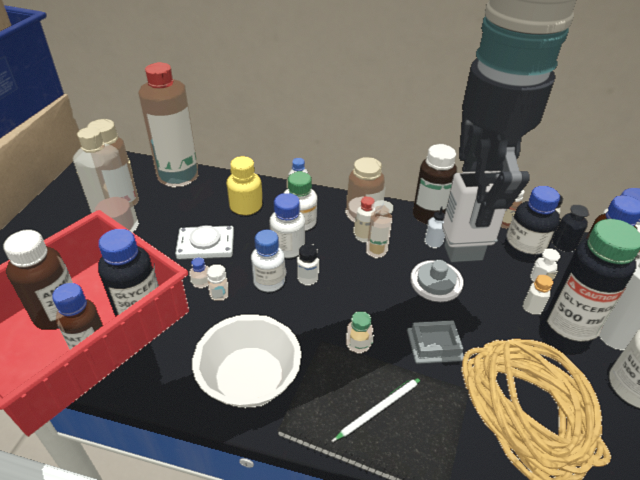

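The head is held upright, nose at (475,250), and the cradle is empty. Carrying it over the row.

Call:
drive_tool --pt "-1 0.017 0.0117 0 0 0 0" --pt "-1 0.034 0.0234 0 0 0 0" --pt "-1 0.034 0.0234 0 0 0 0" --pt "-1 0.034 0.0234 0 0 0 0" --pt "-1 0.034 0.0234 0 0 0 0" --pt "-1 0.034 0.0234 0 0 0 0" --pt "-1 0.034 0.0234 0 0 0 0" --pt "-1 0.034 0.0234 0 0 0 0"

```text
time: 13.7
ee_pos: [0.5233, -0.1044, 0.2622]
orientation: [[-0.342, 0.94, -0.005], [0.94, 0.342, 0.002], [0.004, -0.004, -1.0]]
force: [0.7, -0.2, -1.2]
finger_gap: 0.413
grasp_force: 60.2
```

Call:
drive_tool --pt "-1 0.034 0.0234 0 0 0 0" --pt "-1 0.034 0.0234 0 0 0 0" --pt "-1 0.018 0.0117 0 0 0 0" --pt "-1 0 0 0 0 0 0" --pt "-1 0 0 0 0 0 0" --pt "-1 0 0 0.03 0 0 0" --pt "-1 0 0 0.03 0 0 0" --pt "-1 0 0 0 0 0 0"

```text
time: 14.5
ee_pos: [0.5459, -0.0071, 0.1996]
orientation: [[-0.34, 0.94, -0.012], [0.94, 0.34, 0.001], [0.005, -0.01, -1.0]]
force: [-1.7, -0.5, -2.2]
finger_gap: 0.415
grasp_force: 60.4
```

Call:
drive_tool --pt "-1 0 0 0.025 0 0 0" --pt "-1 0 0 0.025 0 0 0" --pt "-1 0 0 0.015 0 0 0" --pt "-1 0 0 0 0 0 0" --pt "-1 0 0 0 0 0 0" --pt "-1 0 0 0 0 0 0" --pt "-1 0 0 0 0 0 0"

```text
time: 15.2
ee_pos: [0.5519, -0.007, 0.1416]
orientation: [[-0.342, 0.94, 0.003], [0.94, 0.342, -0.0], [-0.001, 0.002, -1.0]]
force: [-0.0, 0.3, -1.8]
finger_gap: 0.419
grasp_force: 60.6
```

```bash
cat > f.py <<'E'
from m import *
import sys
p,d,P=cap('side')
s=readout.state();e=s['ee_pos'];print(e,s['orientation'].round(4).tolist(),s['force'].round(1))
Q=near(P,e,.08)
y=np.deg2rad(20);B=np.array([[np.cos(y),np.sin(y)],[-np.sin(y),np.cos(y)]])
L=np.c_[(Q[:,:2]-e[:2])@B.T*1000,Q[:,2]*1000]
# local: x=closing dir, y=long dir ; print extents per height slice
for lo in range(5,115,6):
    z=L[(L[:,2]>=lo)&(L[:,2]<lo+6)]
    if len(z)>15: print(lo,len(z),'x',np.percentile(z[:,0],[1,5,50,99]).round(1),'y',np.percentile(z[:,1],[1,50,99]).round(1))
Z=Q[(Q[:,2]>.009)&(Q[:,2]<.018)];print('plate',rect(Z))
cv2.imwrite('pics/'+sys.argv[1],cv2.resize(p[130:280,120:320],None,fx=4,fy=4,interpolation=2)[:,:,::-1]);np.savez('f.npz',p=p,P=P,e=e)
E
python3 f.py f1.png
```

```text
[ 0.551732   -0.0069356   0.14141467] [[-0.3418, 0.9398, 0.0024], [0.9398, 0.3418, -0.0004], [-0.0012, 0.0022, -1.0]] [ 1.1 -0.2 -2.5]
5 164 x [-35.  -34.6 -32.7  23. ] y [-46.6  -6.5  44.4]
11 898 x [-34.1 -33.  -13.7  31.1] y [-45.6  -3.7  44.7]
17 347 x [-30.1 -25.   -6.   24.9] y [-40.3  -2.6  38.3]
23 239 x [-26.4 -21.6  -1.7  22. ] y [-23.2  -0.2  21.6]
59 77 x [-17.7 -17.3 -15.5   4.6] y [-20.8  -2.2  17.3]
65 69 x [-17.9 -17.6 -15.5 -11.8] y [-20.2   0.1  18.4]
71 77 x [-18.2 -17.7 -15.7  -6.7] y [-20.8  -3.7  18.4]
77 73 x [-17.8 -16.9 -15.6 -12.7] y [-20.1  -1.   17.4]
83 58 x [-20.5 -19.5 -17.7  -7.3] y [-28.6  -0.2  24.4]
89 112 x [-20.6 -19.9 -18.2   6.8] y [-28.8  -3.5  26.7]
95 112 x [-21.1 -20.4 -18.4   5.6] y [-28.6  -3.1  25.8]
101 119 x [-20.9 -20.3 -18.4  -3.7] y [-28.7  -4.1  26.4]
107 113 x [-20.7 -20.4 -18.2   5.2] y [-28.7  -2.2  25.1]
113 84 x [-24.4 -23.1 -17.7   4.3] y [-30.  -10.9  26.3]
plate (array([550.4,  -7.7]), array([69.2, 92.1]), 19.2, 990)
```

View pics/f1.png

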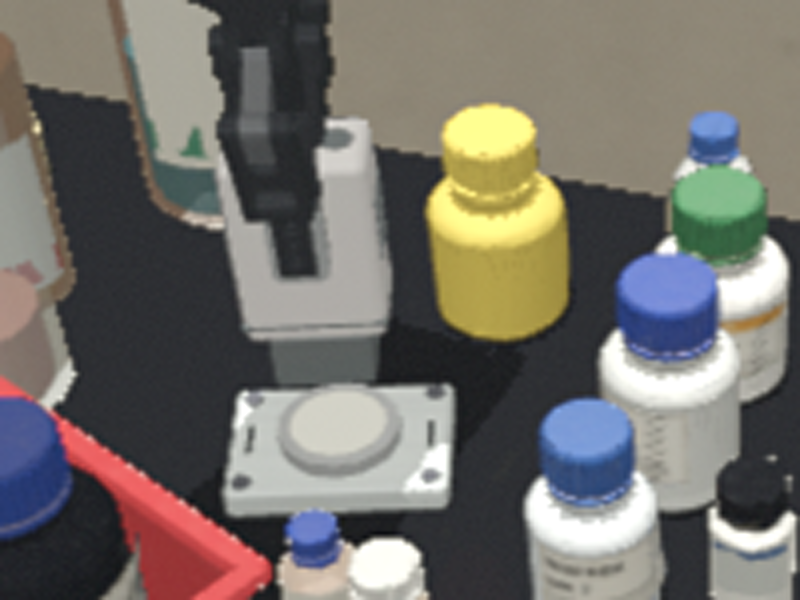

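The nose is at (325,360) in the crop, behind and above the tile at (340,430). It lines up along the long side and is about 1 mm off across it. I'll correct that and lower 24 mm to the final height.

Call:
drive_tool --pt "-1 0 -0.001 0.006 0 0 0" --pt "-1 0 0 0.008 0 0 0" --pt "-1 0 0 0.006 0 0 0" --pt "-1 0 0 0.004 0 0 0" --pt "-1 0 0 0 0 0 0" --pt "-1 0 0 0 0 0 0" --pt "-1 0 0 0 0 0 0" --pt "-1 0 0 0 0 0 0"

```text
time: 16.05
ee_pos: [0.5501, -0.0071, 0.1164]
orientation: [[-0.342, 0.94, 0.001], [0.94, 0.342, -0.0], [-0.0, 0.001, -1.0]]
force: [-0.2, 0.7, -1.8]
finger_gap: 0.416
grasp_force: 60.6
```

```bash
python3 f.py f2.png
```

```text
[ 0.55011456 -0.00706186  0.11634769] [[-0.342, 0.9397, 0.0007], [0.9397, 0.342, -0.0001], [-0.0003, 0.0006, -1.0]] [ 0.  1. -2.]
5 155 x [-34.2 -32.9 -31.   24. ] y [-46.9  -3.3  43.9]
11 884 x [-33.1 -31.5 -13.2  31.9] y [-46.   -8.2  44.4]
17 208 x [-30.  -24.8 -13.7  21.3] y [-40.5  -5.2  36.6]
23 102 x [-77.7 -23.2 -11.3  13.4] y [-25.3  -2.5  23.4]
29 21 x [-17.4 -17.4 -14.9 -12.9] y [-20.2   2.4  16.6]
35 75 x [-17.6 -17.3 -15.1  -0.7] y [-20.7  -4.3  18.4]
41 69 x [-18.6 -17.7 -15.7  -8.6] y [-20.2  -2.4  18.2]
47 80 x [-79.7 -79.4 -15.8  -9.9] y [-20.6  -0.3  18.7]
53 60 x [-18.4 -17.8 -16.1 -13.8] y [-19.8  -0.5  19.4]
59 61 x [-20.8 -19.9 -18.1 -12.3] y [-27.3  -3.1  24.1]
65 122 x [-21.5 -21.2 -18.3  -1. ] y [-28.8  -2.8  26.5]
71 97 x [-21.6 -20.5 -18.4  10.9] y [-28.6  -3.2  25.9]
77 114 x [-21.2 -20.8 -18.8  -8.3] y [-28.5  -1.9  26.3]
83 98 x [-21.  -20.2 -18.6  -5.1] y [-28.6  -4.2  26.9]
89 85 x [-26.  -24.6 -18.4   2.6] y [-29.9 -11.4  26.3]
95 99 x [-30.5 -29.2 -18.6   6.5] y [-30.   -7.6  27.7]
101 109 x [-33.2 -32.1 -19.2  -9.6] y [-29.8  -4.1  28.1]
107 118 x [-33.1 -32.3 -19.1   2.5] y [-29.8  -6.6  28. ]
113 120 x [-33.4 -32.8 -19.4   9. ] y [-29.7  -6.   25.8]
plate (array([550.9,  -7.5]), array([70.1, 92.1]), 19.0, 964)
```

View pics/f2.png

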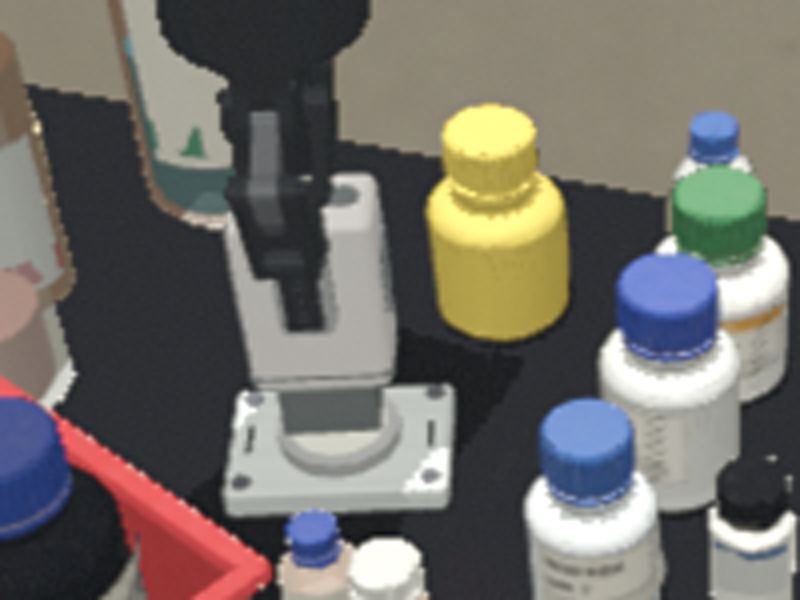

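The nose sits over the boss with a visible gap, nose bottom at (332,430) against the boss at (340,430), so it is about 1 mm off. I'll make a final trim and raise 1 mm.

Call:
drive_tool --pt "-1 -0.0008 0.0004 -0.0008 0 0 0" --pt "-1 0 0 0 0 0 0" --pt "-1 0 0 0 0 0 0" --pt "-1 0 0 0 0 0 0" --pt "-1 0 0 0 0 0 0" --pt "-1 0 0 0 0 0 0"

```text
time: 16.7
ee_pos: [0.5504, -0.0076, 0.1168]
orientation: [[-0.342, 0.94, -0.0], [0.94, 0.342, 0.0], [0.0, -0.0, -1.0]]
force: [0.2, -0.4, -2.6]
finger_gap: 0.42
grasp_force: 60.6
```

Run:
```python
from m import *
p,d,P=cap('side');S=np.load('side0.npz')
z=lambda Q,a,b:Q[(Q[:,2]>a)&(Q[:,2]<b)]
for k,c in dict(a=(.4974,-.1401),b=(.5817,-.1462),c=(.6527,-.146)).items():
    for X in(S['P'],P): 
        Q=near(X,c,.03);print(k,circ(z(Q,.095,.115)),np.nanmax(Q[:,2]))
Q=near(P,(.5715,-.398),.05);print('knob',circ(z(Q,.036,.05)))
s=readout.state();print(s['time'],s['ee_pos'],s['force'],s['joint_velocities'].round(3))
```

```text
a (array([ 497.4, -140.1]), 17.7, 331) 0.1026839682950057
a (array([ 497.4, -139.9]), 17.6, 330) 0.10332723667714105
b (array([ 581.8, -145.7]), 21.1, 438) 0.10907350388869519
b (array([ 581.9, -145.3]), 21.3, 436) 0.10895579654869336
c (array([ 652.7, -146. ]), 21.2, 308) 0.10308713993447038
c (array([ 650.9, -144.9]), 21.1, 314) 0.10338950342091924
knob (array([ 571.6, -398.4]), 14.2, 178)
16.75 [ 0.55040538 -0.00766408  0.11675808] [-0.22985131 -0.85981222 -1.60097573] [-0.001 -0.    -0.001  0.     0.001 -0.   ]
```

The bottles and cap haven't moved, and the arm is still.

```bash
python3 -c "
from station import workorder
print(workorder.close_job())"
```

```text
the job is handed in; nothing more can be done
None
```

I handed the job in at about 17 s on the robot's clock, and no verdict came back. The dust cap is flat in the dish and the bottles stand where they were. By measurement, the head is held upright about 9–10 mm above the tile, within about 1 mm of centre, with its long side in line with the block's.

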